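# Start the glue-press screw in its nut

### The job

Take the steel press screw by its round orange knob out of the wooden rack and stand it upright in the brass nut on the beam of the glue press. Pressing down only lightly, turn it backward (anticlockwise seen from above) until you feel its thread drop off the upper end of the nut's thread, then turn it forward (clockwise) one full turn so that it is properly started, and finish with the gripper still holding the knob. Do not force the screw, and leave the knockout bar, glue bottle and spring clamp where they are.

Things in the scene. Friction and masses are not known exactly. Their poses are not given: they have to be found in the camera images.
- screw: Press screw: steel, 150 mm long, 0.45 to 0.7 kg, upright in a rack hole at the start. Origin at the centre of its lower tip, z up its axis, x towards the lower end of its thread. From the tip up: plain spigot 22 mm diameter, 0 to 40 mm (tapered to 12 mm over the lowest 7 mm); right-hand thread 30 mm diameter, 6 mm pitch; collar 38 mm diameter, 100 to 108 mm; knob to 150 mm
- screw_knob (a point): Centre of the screw's orange wooden knob, on its axis 130 mm above the tip: the place to grip. The knob is round, 50 mm diameter, 42 mm tall, straight-sided, graspable at any yaw. The thread is self-locking: let go, a screw standing in the nut stays put
- screw_thread_start (a point): Blunt lower end of the screw's thread: the thread's underside, 13.7 mm from the axis along the screw's x, 42 mm above the tip. Thread 2.5 mm thick
- nut: Brass flanged nut let into the press beam, fixed, bore upright and open below. Origin at the centre of its underside, 130 mm above the bench; mouth 40 mm above that. Collar 52 mm diameter; flange 80 mm diameter, its top 17 mm below the mouth. Bore 23.7 mm between thread crests, nearly 1 mm play all round the screw. Right-hand thread, 6 mm pitch; x axis points to the blunt upper end of this thread
- nut_thread_end (a point): Blunt upper end of the nut's thread: top of the ledge, 13.7 mm from the bore axis along the nut's x, 2 mm below the mouth. A screw stood in the nut rests with its thread start on this helical ledge, 0 to 6 mm below this point; turned backward it climbs 6 mm per turn, passes this end and drops 6 mm; turned forward from there it runs in under the ledge, sinking 6 mm per turn
- press: Press for gluing segmented rings, bolted to the bench: plywood base 220 x 260 mm, beam 90 x 270 mm along its y, beam top 145 mm above the bench, two steel posts 105 mm either side of the nut, 162 mm tall. Origin at the centre of its underside, straight below the nut. A ring and caul under the beam are part of it
- rack: Beech rack, fixed, 90 x 200 x 50 mm, origin at the centre of its underside; 25 mm holes 36 mm deep at y = +55 mm and y = -55 mm (floors 14 mm above the bench) hold the screw and the knockout bar, either way round; the small hole between is empty
- knockout_bar: Bystander: steel knockout bar 22 mm diameter with a 30 mm aluminium head, 120 mm long, upright in the rack's other hole; origin at the centre of its lower end
- glue_bottle: Bystander: yellow glue bottle with orange cap, 56 mm diameter, 160 mm tall, standing; origin at its underside
- spring_clamp: Bystander: black spring clamp with red handle ends lying flat, 150 x 80 x 25 mm; origin under its pivot

How it is judged:
By the outcome, as a careful person would: the job done as asked, in the order asked, and still so for the second after the job is handed in, while the arm keeps its last pose, push and grip.
It also fails if it takes over 72 s, if anything falls off the work surface, if the arm or the gripper's body presses on something with over 40 N, if the wrist force passes 120 N, or if a joint passes its speed limit or range.

### The arm

A 7-joint arm with a two-finger parallel gripper is mounted at the origin on the work surface. World frame = base frame: x ahead of the robot, y to its left, z up, the work surface at z = 0. Lengths are in m, angles in degrees, forces in N, time in s.
With the tool pointing down it reaches from about 0.425 to 0.875 m from the base axis. Payload 4.7 kg.
Tool frame: the origin (TCP) lies on the mounting face of the last link; the fingertips stand 182 mm ahead of it and the grasp point (between the pads) lies 164 mm ahead of it; z points along the fingers, y is the line along which they close (so a half turn about z gives the same grasp; the last joint's range is limited). The gripper opens to 87 mm and grips with 3 to 60 N. Pads are 19 mm wide; open, the fingers measure 117 mm over their backs; the gripper's body (75 mm by 190 mm) begins 51 mm behind the grasp point.
Start: joints at [72.829, 18.392, -4.016, 83.108, 1.295, 78.541, -3.26], TCP at [0.201, -0.618, 0.405] pointing down, gripper open.
Joint ranges: [-163.93, 163.93], [-17.29, 119.83], [-79.2, 71.16], [3.27, 140.29], [-89.18, 269.18], [5.43, 117.66], [-154.24, 154.24]. Speed limits (degrees/s): [147.25, 147.25, 180, 180, 180, 180, 180].

### API

Orientations are given as [roll, pitch, yaw] about the fixed x, y, z axes, in that order (R = Rz(yaw) Ry(pitch) Rx(roll)).
In Python, from cell import env gives the robot as it stands.
- The arm moves only by the tool servo_tool, never from a script. Its argument "plan" is a list of rows, each an object with "xyz": the shift along the tool's x, y, z in cm, a list of three; "twist": the turn, a rotation vector about the tool's x, y, z in degrees, a list of three; "jaw": the closure, from 0 (fully open) to 1 (shut). In form: [{"xyz": [x, y, z], "twist": [wx, wy, wz], "jaw": jaw}, ...]. A call has 1 to 10 rows; each row is the pose to reach, as a shift and turn from the pose commanded when the call began, along the tool's axes at that moment; what a row does not reach only later rows make up. A row lasts 1/12 s, in which the tool goes at most 41.7 mm and 7.16 degrees, less where a joint would pass 70% of its speed; a pose out of reach is approached as far as the arm can. A call with a gripper value outside its range is refused whole. The fingers move at their own pace and stop on an object; "newtons" is the grip in N (left out, the last holds). Time passes only in rows, so rows that repeat a pose let the fingers close. It gives the time, the measured TCP pose, the force, the opening and the grip force at its end, in the units of the state.
- env.get_obs(): the state, without advancing time (a new reading comes with each control period).
- env.read_camera(name): name is "scene" or "top"; returns a dict with "img" (400x640x3 uint8, red, green, blue), "camera_matrix" (3x3 intrinsics, pixels), "R" (3x3) and "t" (3): a world point X has camera coordinates R X + t. Camera axes: x right, y down, z forward; pixel columns grow to the right and rows downward; lengths in m; the calibration is good to about 2 mm. A picture is of the moment at which its call begins. There is no depth.
- env.sign_off(): hands the job in; it is judged then, once.
The state is a dict: "time_s": time; "qpos": joint angles; "joint_velocities": joint speeds; "effort": joint torques, N m; "tool_pos": TCP position; "tool_rot": TCP orientation; "force": force on the tool from outside, world axes, zero at the start; "wrist_torque": the same for the moment, N m; "grip_width": finger opening in m; "grasp_force": force on a finger pad.
Only numpy, scipy, OpenCV 4.12 (cv2) and the standard library are available. Lean on these libraries where they do the work, as an engineer would, in place of code of your own. Each camera call takes 0.05 s, during which the arm holds its last target. There are 200 camera calls.

## Working session

There is one attempt and no reset: what is moved stays moved. The work goes in short steps, Python scripts to look and compute and a tool call to move; the robot and the scene stay as the last step left them, time stands still between calls to the robot, and variables do not carry over. Pictures are saved under pics/ and viewed, at most 10 in all, crops included, and the job is handed in when it is done.

Besides the shell and the picture viewer there is one more tool, called after ">>>" as name(argument=value, ...) on one line, values as JSON. servo_tool: Moves the arm, as the interface text tells. Its arguments: {"type":"object","properties":{"plan":{"type":"array","items":{"type":"object","properties":{"xyz":{"type":"array","items":{"type":"number"}},"twist":{"type":"array","items":{"type":"number"}},"jaw":{"type":"number"}}}},"newtons":{"type":"number"}},"required":["plan"]}

```bash
mkdir -p pics; ls; python3 - <<'E'
from cell import env
import cv2,numpy as np
for n in("scene","top"):
    c=env.read_camera(n);cv2.imwrite(f"pics/{n}0.png",c["img"][:,:,::-1])
    print(n,c["camera_matrix"].tolist(),np.round(c["R"],4).tolist(),np.round(c["t"],4).tolist())
print(env.get_obs())
E
```

```text
pics
scene [[444.6431406859639, 0.0, 326.81150441897535], [0.0, 444.6431406859639, 196.7503812012857], [0.0, 0.0, 1.0]] [[0.4717, 0.8817, 0.0045], [0.7527, -0.4, -0.5229], [-0.4592, 0.2501, -0.8524]] [-0.3512, -0.382, 1.4955]
top [[361.8943149851411, 0.0, 311.12060628092627], [0.0, 361.8943149851411, 202.028375677668], [0.0, 0.0, 1.0]] [[0.0275, -0.9996, -0.0109], [-0.9989, -0.0271, -0.037], [0.0367, 0.012, -0.9993]] [0.0507, 0.6087, 1.2299]
{'time_s': 0.1, 'qpos': array([72.8284026 , 18.43506157, -4.01427692, 83.16576017,  1.29660575,
       78.54035087, -3.26117924]), 'joint_velocities': array([-0.01598675, -0.06082763,  0.03308246, -0.14904485,  0.03129244,
        0.00403877,  0.00643002]), 'effort': array([ 2.60612687e-04, -4.92572522e+01, -4.05657962e-01, -3.13396239e+01,
       -6.41447143e-02,  3.95186828e-02,  9.71334339e-05]), 'tool_pos': array([ 0.20054029, -0.6181133 ,  0.40378649]), 'tool_rot': array([-1.79904139e+02,  7.28590750e-03,  1.79791010e+01]), 'force': array([ 0.65524819,  0.25264405, -0.41734963]), 'wrist_torque': array([ 0.01381016, -0.01376214,  0.01876791]), 'grasp_force': 0.0, 'grip_width': 0.08655014222009348}
```

View pics/scene0.png

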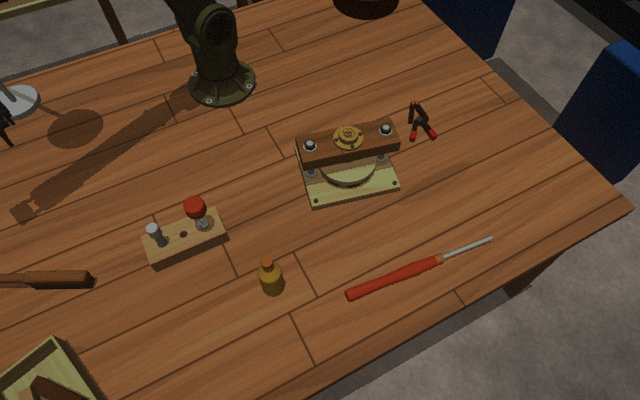

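View pics/top0.png

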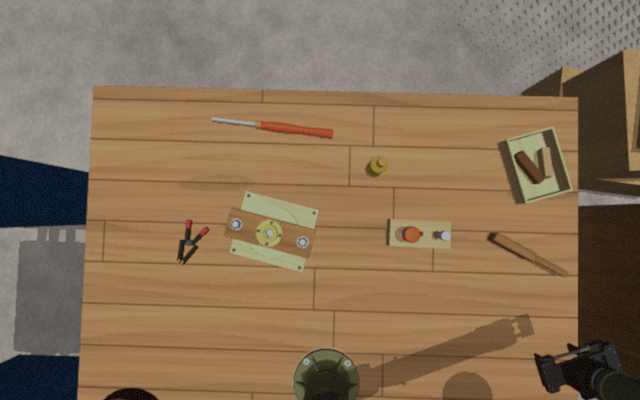

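The scene shows the knob at (195,207), the nut at (348,137) and the bar at (152,230). The top view shows the knob at (411,234), the nut at (268,233) and the bar at (445,235). Next I'll measure with colour masks.

```bash
cat > h.py <<'E'
from cell import env
import cv2,numpy as np
from scipy.optimize import least_squares
def ray(c,u,v):
    d=np.linalg.inv(c["camera_matrix"])@[u,v,1.];R=np.array(c["R"]);return -R.T@c["t"],R.T@d
def onz(c,u,v,z):
    o,d=ray(c,u,v);return o+d*(z-o[2])/d[2]
def proj(c,P):
    q=(np.asarray(P)@np.array(c["R"]).T+c["t"])@np.array(c["camera_matrix"]).T;return q[:,:2]/q[:,2:]
def tri(cs,uvs):
    A=np.zeros((3,3));b=np.zeros(3)
    for c,p in zip(cs,uvs):
        o,d=ray(c,*p);d/=np.linalg.norm(d);M=np.eye(3)-np.outer(d,d);A+=M;b+=M@o
    return np.linalg.solve(A,b)
def blobs(c,lo,hi,box):
    h=cv2.cvtColor(c["img"],cv2.COLOR_RGB2HSV);m=cv2.inRange(h,lo,hi);k=np.zeros_like(m)
    x0,y0,x1,y1=box;k[y0:y1,x0:x1]=m[y0:y1,x0:x1]
    n,l,s,ce=cv2.connectedComponentsWithStats(k);i=1+np.argmax(s[1:,4]);return ce[i],s[i],l==i
E
python3 - <<'E'
from h import *
s=env.read_camera("scene");t=env.read_camera("top")
ims=[]
for c,boxes in((s,[(165,180,235,240),(310,105,385,170)]),(t,[(380,205,450,265),(232,200,307,265)])):
    for b in boxes:
        print(b,cv2.cvtColor(c["img"],cv2.COLOR_RGB2HSV)[(b[1]+b[3])//2,(b[0]+b[2])//2])
        ims.append(cv2.resize(c["img"][b[1]:b[3],b[0]:b[2],::-1],(400,300),interpolation=cv2.INTER_CUBIC))
cv2.imwrite("pics/c1.png",np.vstack([np.hstack(ims[:2]),np.hstack(ims[2:])]))
for nm,c,b in(("s",s,(165,180,235,240)),("t",t,(380,205,450,265))):
    ce,st,m=blobs(c,(0,190,90),(12,255,255),b);print("knob",nm,ce,st,onz(c,*ce,0.144),onz(c,*ce,.164))
for nm,c,b in(("s",s,(310,105,385,170)),("t",t,(232,200,307,265))):
    ce,st,m=blobs(c,(18,100,60),(32,255,255),b);print("nut",nm,ce,st,onz(c,*ce,.153),onz(c,*ce,.17))
E
```

```text
(165, 180, 235, 240) [  6 194  79]
(310, 105, 385, 170) [ 19 170 105]
(380, 205, 450, 265) [ 10 172 166]
(232, 200, 307, 265) [100   9 176]
knob s [192.99295775 204.0915493 ] [183 196  21  18 284] [ 0.50326643 -0.24077944  0.144     ] [ 0.51692143 -0.24027114  0.164     ]
knob t [405.16666667 232.55555556] [404 228   5  11  18] [ 0.51698255 -0.22321147  0.144     ] [ 0.51778658 -0.21823558  0.164     ]
nut s [347.52772074 136.90965092] [333 126  30  24 487] [0.50374729 0.19045848 0.153     ] [0.51545829 0.18295732 0.17      ]
nut t [268.62075472 232.85849057] [255 218  28  30 530] [0.50483652 0.19190788 0.153     ] [0.50571342 0.18975084 0.17      ]
```

View pics/c1.png

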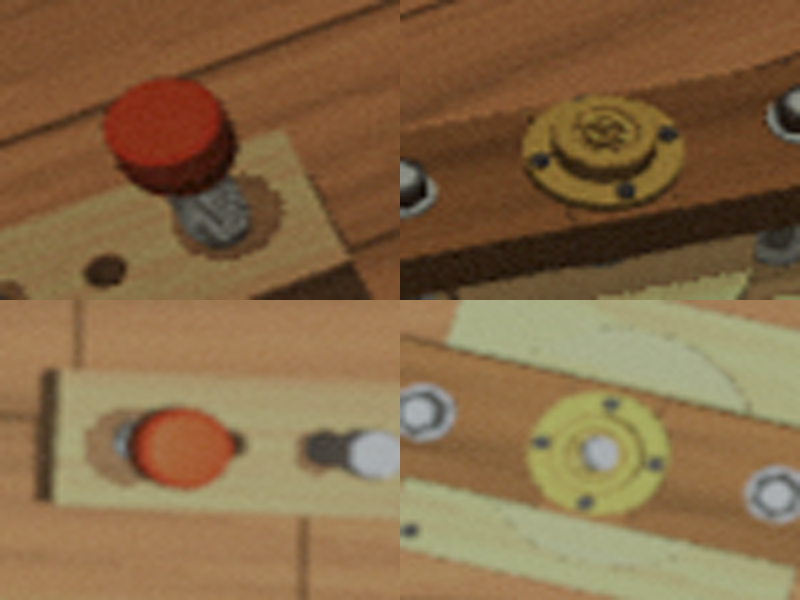

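The crop shows the knob's bright top face and darker side, and the brass flange with its collar and bore. I'll fit circles to the rims cast onto their height planes.

```bash
cat >> h.py <<'E'
def circ(c,m,z,r):
    p=cv2.findContours(m.astype(np.uint8),cv2.RETR_EXTERNAL,cv2.CHAIN_APPROX_NONE)[0];p=max(p,key=len)[:,0]
    W=np.array([onz(c,u,v,z)[:2] for u,v in p]);f=lambda q:np.hypot(*(W-q[:2]).T)-q[2]
    q=least_squares(f,[*W.mean(0),r],loss="soft_l1",f_scale=.001);return q.x,np.abs(f(q.x)).mean()
E
python3 - <<'E'
from h import *
s=env.read_camera("scene");t=env.read_camera("top")
H=lambda c:cv2.cvtColor(c["img"],cv2.COLOR_RGB2HSV)
print("knob px", [H(s)[y,x].tolist() for y,x in((204,188),(206,200),(215,200),(195,215))],[H(t)[y,x].tolist() for y,x in((232,411),(235,406),(236,417),(225,411))])
for hi in (9,12):
  ce,st,m=blobs(s,(0,150,100),(hi,255,255),(175,185,215,222));print("knobtop s",st,circ(s,m,.164,.025))
  ce,st,m=blobs(s,(0,150,40),(hi,255,255),(175,185,215,222));print("all s",st,ce,onz(s,*ce,.148))
for S in(150,165):
  ce,st,m=blobs(t,(0,S,60),(14,255,255),(398,220,426,250));print("knobtop t",st,ce,circ(t,m,.164,.025))
for c,b in((s,(325,115,370,160)),(t,(245,210,293,256))):
    ce,st,m=blobs(c,(18,100,60),(32,255,255),b);print("flange",st,circ(c,m,.153,.04))
# bolts (grey, bright)
for c,bs in((s,[(300,136,320,154),(376,118,396,138)]),(t,[(226,215,246,235),(293,232,313,252)])):
    r=[]
    for b in bs:
        ce,st,m=blobs(c,(0,0,90),(179,70,255),b);r.append(onz(c,*ce,.158)[:2]);print(st,end="")
    print("bolts",r,"mid",np.mean(r,0),np.linalg.norm(r[0]-r[1]))
E
```

```text
knob px [[6, 207, 134], [6, 216, 131], [5, 201, 52], [13, 153, 135]] [[12, 163, 166], [10, 173, 165], [11, 187, 164], [22, 85, 159]]
knobtop s [183 195  21  18 283] (array([ 0.51585176, -0.24028034,  0.02317304]), np.float64(0.0006497537133203056))
all s [183 195  23  24 403] [194.0471464  206.47394541] [ 0.51357178 -0.24065832  0.148     ]
knobtop s [183 195  21  18 291] (array([ 0.51533804, -0.24039797,  0.02351709]), np.float64(0.0006955862009105201))
all s [183 195  25  24 438] [194.18721461 206.46803653] [ 0.51371448 -0.24035471  0.148     ]
knobtop t [403 227  18  16 223] [411.22869955 234.15695067] (array([ 0.51341014, -0.23622335,  0.02382825]), np.float64(0.0013040068317744524))
knobtop t [403 227  18  15 183] [411.56284153 234.07650273] (array([ 0.51392131, -0.23600711,  0.02312846]), np.float64(0.0012271306088581728))
flange [333 126  30  24 485] (array([0.50009982, 0.19136798, 0.03537481]), np.float64(0.006818184085854355))
flange [255 218  28  30 533] (array([0.50520464, 0.19182658, 0.04144454]), np.float64(0.0008985345121720652))
[303 144  14   8  33][383 125   6   5  27]bolts [array([0.49336991, 0.08269883]), array([0.52476154, 0.29563414])] mid [0.50906572 0.18916649] 0.21523680679924995
[230 218  13  13 122][296 236  13  12 125]bolts [array([0.52933946, 0.29176611]), array([0.48162579, 0.08903647])] mid [0.50548262 0.19040129] 0.20826882095481547
```

>>> servo_tool(plan=[{"xyz": [41.6, -26.3, 0], "twist": [0, 0, 43], "jaw": 0}, {"xyz": [41.6, -26.3, 0], "twist": [0, 0, 43], "jaw": 0}, {"xyz": [41.6, -26.3, 0], "twist": [0, 0, 43], "jaw": 0}, {"xyz": [41.6, -26.3, 0], "twist": [0, 0, 43], "jaw": 0}, {"xyz": [41.6, -26.3, 0], "twist": [0, 0, 43], "jaw": 0}, {"xyz": [41.6, -26.3, 0], "twist": [0, 0, 43], "jaw": 0}, {"xyz": [41.6, -26.3, 0], "twist": [0, 0, 43], "jaw": 0}, {"xyz": [41.6, -26.3, 0], "twist": [0, 0, 43], "jaw": 0}, {"xyz": [41.6, -26.3, 0], "twist": [0, 0, 43], "jaw": 0}, {"xyz": [41.6, -26.3, 0], "twist": [0, 0, 43], "jaw": 0}])

```text
time_s: 1.13
tool_pos: [0.4614, -0.3037, 0.4051]
tool_rot: [180.0, -0.0, -25.0]
force: [0.8, -0.9, -0.1]
grip_width: 0.0868
grasp_force: 0.0
```

>>> servo_tool(plan=[{"xyz": [0, 0, 0], "twist": [0, 0, 0], "jaw": 0}, {"xyz": [0, 0, 0], "twist": [0, 0, 0], "jaw": 0}])

```text
time_s: 1.3
tool_pos: [0.4625, -0.3025, 0.4049]
tool_rot: [-180.0, -0.0, -24.6]
force: [-0.9, -0.7, -0.1]
grip_width: 0.0869
grasp_force: 0.0
```

```bash
cat >> h.py <<'E'
from scipy.spatial.transform import Rotation as Ro
def delta(x,y,z):
    o=env.get_obs();R=Ro.from_euler("xyz",o["tool_rot"],degrees=True).as_matrix()
    print("q",np.round(o["qpos"],1),"p",np.round(o["tool_pos"],4),"rot",np.round(o["tool_rot"],2),"F",np.round(o["force"],1))
    print("cm",np.round(R.T@(np.array([x,y,z])-o["tool_pos"])*100,2))
E
python3 -c "
from h import *
delta(.515,-.239,.405)"
```

```text
q [ 45.1   7.3 -15.9  96.7   2.   76.3 -85.8] p [ 0.4625 -0.3025  0.4049] rot [-1.7997e+02 -2.0000e-02 -2.4630e+01] F [-0.9 -0.7 -0.1]
cm [ 2.13 -7.95 -0.  ]
```

>>> servo_tool(plan=[{"xyz": [1.06, -4, 0], "twist": [0, 0, 0], "jaw": 0}, {"xyz": [2.13, -7.95, 0], "twist": [0, 0, 0], "jaw": 0}, {"xyz": [2.13, -7.95, 2], "twist": [0, 0, 0], "jaw": 0}, {"xyz": [2.13, -7.95, 4], "twist": [0, 0, 0], "jaw": 0}, {"xyz": [2.13, -7.95, 4], "twist": [0, 0, 0], "jaw": 0}, {"xyz": [2.13, -7.95, 4], "twist": [0, 0, 0], "jaw": 0}])

```text
time_s: 1.8
tool_pos: [0.5124, -0.2439, 0.3638]
tool_rot: [180.0, 0.2, -25.2]
force: [0.2, 0.8, 0.1]
grip_width: 0.0871
grasp_force: 0.0
```

```bash
python3 - <<'E'
from h import *
delta(.515,-.239,.308)
s=env.read_camera("scene");t=env.read_camera("top")
cv2.imwrite("pics/c2.png",np.hstack([cv2.resize(s["img"][160:260,140:260,::-1],(400,333)),cv2.resize(t["img"][180:280,350:470,::-1],(400,333))]))
E
```

```text
q [ 39.7  10.8 -19.1  97.7   3.7  72.2 -95.3] p [ 0.5124 -0.2439  0.3638] rot [ 1.7996e+02  1.6000e-01 -2.5160e+01] F [0.2 0.8 0.1]
cm [ 0.04 -0.56  5.58]
```

View pics/c2.png

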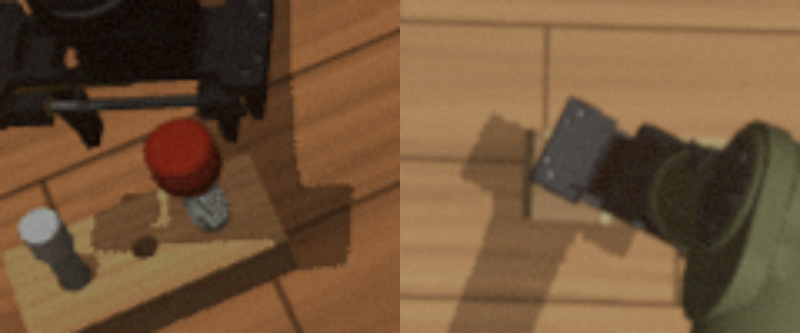

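The screw stands upright in the rack with the knob between the fingers' planes. Descending.

>>> servo_tool(plan=[{"xyz": [0, 0, 1], "twist": [0, 0, 0], "jaw": 0}, {"xyz": [0, 0, 2], "twist": [0, 0, 0], "jaw": 0}, {"xyz": [0, 0, 2], "twist": [0, 0, 0], "jaw": 0}, {"xyz": [0, 0, 2], "twist": [0, 0, 0], "jaw": 0}, {"xyz": [0, 0, 2], "twist": [0, 0, 0], "jaw": 0}])

```text
time_s: 2.32
tool_pos: [0.5135, -0.2425, 0.3447]
tool_rot: [180.0, 0.0, -25.0]
force: [1.1, 0.2, 0.1]
grip_width: 0.0872
grasp_force: 0.0
```

```bash
python3 - <<'E'
from h import *
delta(.515,-.239,.308)
E
```

```text
q [ 39.6  11.6 -19.2  99.1   4.   70.  -95.6] p [ 0.5135 -0.2425  0.3447] rot [ 1.800e+02  1.000e-02 -2.502e+01] F [1.1 0.2 0.1]
cm [-0.01 -0.38  3.67]
```

>>> servo_tool(plan=[{"xyz": [0, -0.35, 1.2], "twist": [0, 0, 0], "jaw": 0}, {"xyz": [0, -0.35, 2.4], "twist": [0, 0, 0], "jaw": 0}, {"xyz": [0, -0.35, 3.6], "twist": [0, 0, 0], "jaw": 0}, {"xyz": [0, -0.35, 3.6], "twist": [0, 0, 0], "jaw": 0}, {"xyz": [0, -0.35, 3.6], "twist": [0, 0, 0], "jaw": 0}, {"xyz": [0, -0.35, 3.6], "twist": [0, 0, 0], "jaw": 0.2}, {"xyz": [0, -0.35, 3.6], "twist": [0, 0, 0], "jaw": 0.3}, {"xyz": [0, -0.35, 3.6], "twist": [0, 0, 0], "jaw": 0.35}, {"xyz": [0, -0.35, 3.6], "twist": [0, 0, 0], "jaw": 0.36}, {"xyz": [0, -0.35, 3.6], "twist": [0, 0, 0], "jaw": 0.37}], newtons=5)

```text
time_s: 3.15
tool_pos: [0.5151, -0.2394, 0.3092]
tool_rot: [180.0, -0.0, -25.0]
force: [0.5, 0.3, -0.9]
grip_width: 0.0619
grasp_force: 0.0
```

```bash
python3 - <<'E'
from h import *
delta(.515,-.239,.308)
s=env.read_camera("scene");t=env.read_camera("top")
cv2.imwrite("pics/c3.png",np.hstack([cv2.resize(s["img"][160:260,140:260,::-1],(400,333)),cv2.resize(t["img"][180:280,350:470,::-1],(400,333))]))
E
```

```text
q [ 39.2  13.4 -19.2 101.4   4.8  66.  -96.5] p [ 0.5151 -0.2394  0.3092] rot [ 1.7999e+02 -4.0000e-02 -2.5020e+01] F [ 0.5  0.3 -0.9]
cm [-0.02 -0.03  0.12]
```

Close gently, watching the lateral force.

>>> servo_tool(plan=[{"xyz": [0, 0, 0.1], "twist": [0, 0, 0], "jaw": 0.4}, {"xyz": [0, 0, 0.1], "twist": [0, 0, 0], "jaw": 0.45}, {"xyz": [0, 0, 0.1], "twist": [0, 0, 0], "jaw": 0.5}, {"xyz": [0, 0, 0.1], "twist": [0, 0, 0], "jaw": 0.5}, {"xyz": [0, 0, 0.1], "twist": [0, 0, 0], "jaw": 0.5}, {"xyz": [0, 0, 0.1], "twist": [0, 0, 0], "jaw": 0.5}], newtons=5)

```text
time_s: 3.75
tool_pos: [0.5149, -0.2394, 0.3076]
tool_rot: [180.0, 0.0, -25.0]
force: [-0.8, -0.6, -0.6]
grip_width: 0.05
grasp_force: 5.0
```

>>> servo_tool(plan=[{"xyz": [0, 0, 0], "twist": [0, 0, 0], "jaw": 0.6}, {"xyz": [0, 0, 0], "twist": [0, 0, 0], "jaw": 0.6}, {"xyz": [0, 0, 0], "twist": [0, 0, 0], "jaw": 0.6}, {"xyz": [0, 0, -0.5], "twist": [0, 0, 0], "jaw": 0.6}, {"xyz": [0, 0, -1], "twist": [0, 0, 0], "jaw": 0.6}, {"xyz": [0, 0, -1.5], "twist": [0, 0, 0], "jaw": 0.6}, {"xyz": [0, 0, -2], "twist": [0, 0, 0], "jaw": 0.6}], newtons=40)

```text
time_s: 4.33
tool_pos: [0.515, -0.239, 0.3281]
tool_rot: [-180.0, 0.0, -25.0]
force: [-0.0, -0.1, -4.1]
grip_width: 0.0494
grasp_force: 39.9
```

>>> servo_tool(plan=[{"xyz": [0, 0, -2], "twist": [0, 0, 0], "jaw": 0.6}, {"xyz": [0, 0, -4], "twist": [0, 0, 0], "jaw": 0.6}, {"xyz": [0, 0, -7], "twist": [0, 0, 0], "jaw": 0.6}, {"xyz": [0, 0, -10], "twist": [0, 0, 0], "jaw": 0.6}, {"xyz": [0, 0, -13], "twist": [0, 0, 0], "jaw": 0.6}, {"xyz": [0, 0, -15], "twist": [0, 0, 0], "jaw": 0.6}, {"xyz": [0, 0, -16.5], "twist": [0, 0, 0], "jaw": 0.6}, {"xyz": [0, 0, -16.5], "twist": [0, 0, 0], "jaw": 0.6}, {"xyz": [0, 0, -16.5], "twist": [0, 0, 0], "jaw": 0.6}])

```text
time_s: 5.08
tool_pos: [0.515, -0.2391, 0.4934]
tool_rot: [180.0, -0.1, -25.0]
force: [0.2, 0.7, -5.9]
grip_width: 0.0491
grasp_force: 39.9
```

```bash
python3 - <<'E'
from h import *
delta(.505,.190,.495)
E
```

```text
q [ 39.5   7.7 -19.3  86.4   2.5  86.2 -94.8] p [ 0.515  -0.2391  0.4934] rot [ 1.800e+02 -9.000e-02 -2.501e+01] F [ 0.2  0.7 -5.9]
cm [-19.05 -38.46  -0.2 ]
```

>>> servo_tool(plan=[{"xyz": [-1.7, -3.5, -0.2], "twist": [0, 0, -1], "jaw": 0.6}, {"xyz": [-3.4, -7, -0.2], "twist": [0, 0, -2], "jaw": 0.6}, {"xyz": [-5.2, -10.5, -0.2], "twist": [0, 0, -3], "jaw": 0.6}, {"xyz": [-6.9, -14, -0.2], "twist": [0, 0, -4], "jaw": 0.6}, {"xyz": [-8.7, -17.5, -0.2], "twist": [0, 0, -5], "jaw": 0.6}, {"xyz": [-10.4, -21, -0.2], "twist": [0, 0, -6], "jaw": 0.6}, {"xyz": [-12.1, -24.5, -0.2], "twist": [0, 0, -7], "jaw": 0.6}, {"xyz": [-13.9, -28, -0.2], "twist": [0, 0, -8], "jaw": 0.6}, {"xyz": [-15.6, -31.5, -0.2], "twist": [0, 0, -9], "jaw": 0.6}, {"xyz": [-17.3, -35, -0.2], "twist": [0, 0, -10], "jaw": 0.6}])

```text
time_s: 5.92
tool_pos: [0.5053, 0.1527, 0.493]
tool_rot: [179.9, 0.1, -15.0]
force: [1.3, -0.3, -4.9]
grip_width: 0.0494
grasp_force: 39.9
```

>>> servo_tool(plan=[{"xyz": [0, 0, 0], "twist": [0, 0, 0], "jaw": 0.6}, {"xyz": [0, 0, 0], "twist": [0, 0, 0], "jaw": 0.6}, {"xyz": [0, 0, 0], "twist": [0, 0, 0], "jaw": 0.6}, {"xyz": [0, 0, 0], "twist": [0, 0, 0], "jaw": 0.6}])

```text
time_s: 6.25
tool_pos: [0.5065, 0.1494, 0.4935]
tool_rot: [179.9, 0.1, -15.2]
force: [-0.0, -1.2, -4.5]
grip_width: 0.0494
grasp_force: 39.9
```

```bash
python3 - <<'E'
from h import *
delta(.505,.190,.495)
s=env.read_camera("scene");t=env.read_camera("top")
H=cv2.cvtColor(s["img"],cv2.COLOR_RGB2HSV)
cv2.imwrite("pics/c4.png",np.hstack([cv2.resize(s["img"][30:180,260:410,::-1],(500,500)),cv2.resize(t["img"][190:275,230:315,::-1],(300,300)).repeat(1,0) if 0 else cv2.copyMakeBorder(cv2.resize(t["img"][180:280,220:320,::-1],(300,300)),0,200,0,0,cv2.BORDER_CONSTANT)]))
E
```

```text
q [  18.     3.9  -39.1   91.     2.5   86.1 -126.3] p [0.5065 0.1494 0.4935] rot [ 1.799e+02  9.000e-02 -1.516e+01] F [-0.  -1.2 -4.5]
cm [-1.21 -3.88 -0.16]
```

View pics/c4.png

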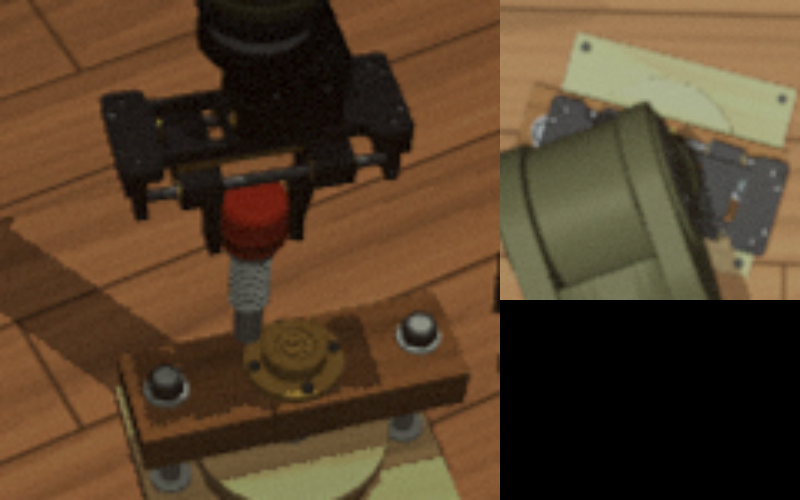

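>>> servo_tool(plan=[{"xyz": [-0.6, -2, -0.1], "twist": [0, 0, 0], "jaw": 0.6}, {"xyz": [-1.1, -3.9, -0.1], "twist": [0, 0, 0], "jaw": 0.6}, {"xyz": [-1.1, -3.9, -0.1], "twist": [0, 0, 0], "jaw": 0.6}, {"xyz": [-1.1, -3.9, -0.1], "twist": [0, 0, 0], "jaw": 0.6}, {"xyz": [-1.1, -3.9, -0.1], "twist": [0, 0, 0], "jaw": 0.6}])

```text
time_s: 6.77
tool_pos: [0.5061, 0.1904, 0.4955]
tool_rot: [179.9, -0.0, -15.1]
force: [0.0, -0.2, -4.0]
grip_width: 0.0495
grasp_force: 39.9
```

```bash
python3 - <<'E'
from h import *
delta(.506,.190,.472)
s=env.read_camera("scene")
p=env.get_obs()["tool_pos"];print(proj(s,[p-[0,0,.164+.13],p-[0,0,.164],[.506,.19,.17],[.506,.19,.153]]))
ce,st,m=blobs(s,(14,100,40),(32,255,255),(325,115,370,165));print(ce,st,circ(s,m,.153,.04))
a=s["img"][30:180,270:420,::-1];cv2.imwrite("pics/c5.png",cv2.resize(a,(600,600),interpolation=cv2.INTER_CUBIC))
E
```

```text
q [  14.9    5.9  -41.2   89.1    4.    86.5 -131.5] p [0.5061 0.1904 0.4955] rot [179.94  -0.   -15.11] F [ 0.  -0.2 -4. ]
cm [0.   0.03 2.35]
[[348.69568614 125.54619641]
 [351.30821276  88.46952399]
 [348.0860267  133.43296014]
 [347.79593536 137.55930065]]
[348.86607143 143.44791667] [ 325  115   45   50 1344] (array([0.52539528, 0.18533379, 0.06698203]), np.float64(0.011131031196520064))
```

View pics/c5.png

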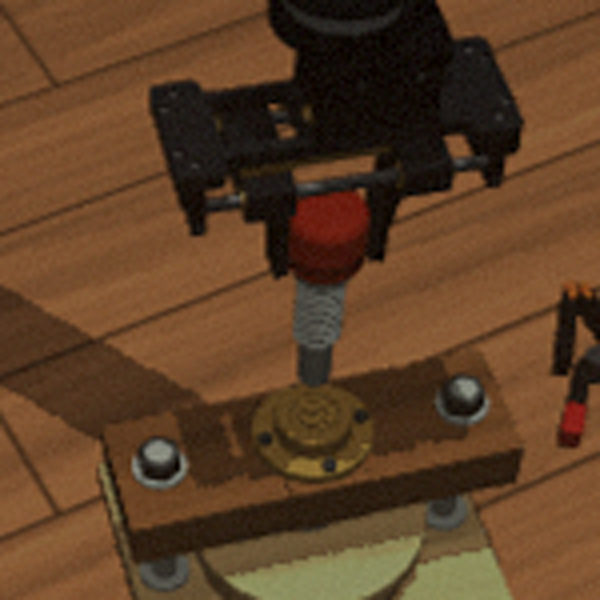

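The tip sits at (348,125.5), directly above the mouth centre (348,133), which matches the projection. Lowering.

>>> servo_tool(plan=[{"xyz": [0, 0, 1], "twist": [0, 0, 0], "jaw": 0.6}, {"xyz": [0, 0, 2], "twist": [0, 0, 0], "jaw": 0.6}, {"xyz": [0, 0, 2.8], "twist": [0, 0, 0], "jaw": 0.6}, {"xyz": [0, 0, 3.3], "twist": [0, 0, 0], "jaw": 0.6}, {"xyz": [0, 0, 3.7], "twist": [0, 0, 0], "jaw": 0.6}, {"xyz": [0, 0, 4], "twist": [0, 0, 0], "jaw": 0.6}, {"xyz": [0, 0, 4], "twist": [0, 0, 0], "jaw": 0.6}])

```text
time_s: 7.4
tool_pos: [0.5057, 0.1914, 0.455]
tool_rot: [180.0, 0.0, -15.0]
force: [0.5, 0.4, -5.5]
grip_width: 0.0491
grasp_force: 39.9
```

>>> servo_tool(plan=[{"xyz": [0, 0, 0.4], "twist": [0, 0, 0], "jaw": 0.6}, {"xyz": [0, 0, 0.8], "twist": [0, 0, 0], "jaw": 0.6}, {"xyz": [0, 0, 1.2], "twist": [0, 0, 0], "jaw": 0.6}, {"xyz": [0, 0, 1.6], "twist": [0, 0, 0], "jaw": 0.6}, {"xyz": [0, 0, 2], "twist": [0, 0, 0], "jaw": 0.6}, {"xyz": [0, 0, 2.4], "twist": [0, 0, 0], "jaw": 0.6}, {"xyz": [0, 0, 2.4], "twist": [0, 0, 0], "jaw": 0.6}])

```text
time_s: 7.98
tool_pos: [0.5057, 0.1916, 0.4308]
tool_rot: [180.0, 0.0, -15.0]
force: [-0.2, 0.9, -6.3]
grip_width: 0.0498
grasp_force: 39.9
```

```bash
python3 - <<'E'
from h import *
delta(.506,.190,.472);print(env.get_obs()["wrist_torque"])
E
```

```text
q [  14.6    7.2  -41.3   95.3    4.8   79.3 -132.3] p [0.5057 0.1916 0.4308] rot [ 1.800e+02  4.000e-02 -1.501e+01] F [-0.2  0.9 -6.3]
cm [ 0.07  0.14 -4.12]
[ 0.27372693 -0.24947615  0.04327181]
```

>>> servo_tool(plan=[{"xyz": [0, 0, 0.2], "twist": [0, 0, 0], "jaw": 0.6}, {"xyz": [0, 0, 0.4], "twist": [0, 0, 0], "jaw": 0.6}, {"xyz": [0, 0, 0.6], "twist": [0, 0, 0], "jaw": 0.6}, {"xyz": [0, 0, 0.8], "twist": [0, 0, 0], "jaw": 0.6}, {"xyz": [0, 0, 1], "twist": [0, 0, 0], "jaw": 0.6}, {"xyz": [0, 0, 1], "twist": [0, 0, 0], "jaw": 0.6}, {"xyz": [0, 0, 1], "twist": [0, 0, 0], "jaw": 0.6}])

```text
time_s: 8.57
tool_pos: [0.5057, 0.1916, 0.4216]
tool_rot: [-180.0, 0.0, -15.0]
force: [0.9, -0.1, -5.3]
grip_width: 0.0493
grasp_force: 39.9
```

>>> servo_tool(plan=[{"xyz": [0, 0, 0.1], "twist": [0, 0, 0], "jaw": 0.6}, {"xyz": [0, 0, 0.1], "twist": [0, 0, 0], "jaw": 0.6}, {"xyz": [0, 0, 0.2], "twist": [0, 0, 0], "jaw": 0.6}, {"xyz": [0, 0, 0.2], "twist": [0, 0, 0], "jaw": 0.6}])

```text
time_s: 8.9
tool_pos: [0.5057, 0.1915, 0.4197]
tool_rot: [180.0, -0.0, -15.0]
force: [-0.6, 0.8, -5.1]
grip_width: 0.0496
grasp_force: 39.9
```

>>> servo_tool(plan=[{"xyz": [0, 0, 0.1], "twist": [0, 0, 0], "jaw": 0.6}, {"xyz": [0, 0, 0.1], "twist": [0, 0, 0], "jaw": 0.6}, {"xyz": [0, 0, 0.2], "twist": [0, 0, 0], "jaw": 0.6}, {"xyz": [0, 0, 0.2], "twist": [0, 0, 0], "jaw": 0.6}, {"xyz": [0, 0, 0.2], "twist": [0, 0, 0], "jaw": 0.6}])

```text
time_s: 9.32
tool_pos: [0.5058, 0.1915, 0.4179]
tool_rot: [-180.0, -0.0, -15.0]
force: [1.2, 0.5, -3.2]
grip_width: 0.0493
grasp_force: 39.9
```

>>> servo_tool(plan=[{"xyz": [0, 0, 0.05], "twist": [0, 0, 0], "jaw": 0.6}, {"xyz": [0, 0, 0.1], "twist": [0, 0, 0], "jaw": 0.6}, {"xyz": [0, 0, 0.1], "twist": [0, 0, 0], "jaw": 0.6}, {"xyz": [0, 0, 0.1], "twist": [0, 0, 0], "jaw": 0.6}, {"xyz": [0, 0, 0.1], "twist": [0, 0, 0], "jaw": 0.6}])

```text
time_s: 9.73
tool_pos: [0.5059, 0.1916, 0.4175]
tool_rot: [-180.0, -0.1, -15.0]
force: [0.6, -0.0, 4.8]
grip_width: 0.0495
grasp_force: 39.9
```

Contact was felt at TCP z of about 0.4178, roughly 2 mm below the end of the ledge. I'll turn backward, rising 0.1 mm per 6°.

>>> servo_tool(plan=[{"xyz": [0, 0, -0.01], "twist": [0, 0, -6], "jaw": 0.6}, {"xyz": [0, 0, -0.02], "twist": [0, 0, -12], "jaw": 0.6}, {"xyz": [0, 0, -0.03], "twist": [0, 0, -18], "jaw": 0.6}, {"xyz": [0, 0, -0.04], "twist": [0, 0, -24], "jaw": 0.6}, {"xyz": [0, 0, -0.05], "twist": [0, 0, -30], "jaw": 0.6}, {"xyz": [0, 0, -0.06], "twist": [0, 0, -36], "jaw": 0.6}, {"xyz": [0, 0, -0.06], "twist": [0, 0, -36], "jaw": 0.6}])

```text
time_s: 10.32
tool_pos: [0.5058, 0.1927, 0.418]
tool_rot: [-179.9, -0.1, 21.2]
force: [0.8, 2.7, 3.5]
grip_width: 0.0491
grasp_force: 39.9
```

```bash
python3 - <<'E'
from h import *
delta(.506,.190,.472);print(env.get_obs()["wrist_torque"])
E
```

```text
q [ 17.1   8.  -44.2  96.4   5.6  77.8 -96.9] p [0.5058 0.1927 0.418 ] rot [-1.7991e+02 -1.3000e-01  2.1190e+01] F [0.8 2.7 3.5]
cm [-0.06  0.25 -5.4 ]
[0.72908446 0.09135669 0.00075719]
```

>>> servo_tool(plan=[{"xyz": [0, 0, -0.01], "twist": [0, 0, -6], "jaw": 0.6}, {"xyz": [0, 0, -0.02], "twist": [0, 0, -12], "jaw": 0.6}, {"xyz": [0, 0, -0.03], "twist": [0, 0, -18], "jaw": 0.6}, {"xyz": [0, 0, -0.04], "twist": [0, 0, -24], "jaw": 0.6}, {"xyz": [0, 0, -0.05], "twist": [0, 0, -30], "jaw": 0.6}, {"xyz": [0, 0, -0.06], "twist": [0, 0, -36], "jaw": 0.6}, {"xyz": [0, 0, -0.06], "twist": [0, 0, -36], "jaw": 0.6}])

```text
time_s: 10.9
tool_pos: [0.5054, 0.1925, 0.418]
tool_rot: [-179.9, -0.1, 57.0]
force: [-1.4, 2.8, 1.4]
grip_width: 0.0494
grasp_force: 39.9
```

>>> servo_tool(plan=[{"xyz": [0, 0, 0], "twist": [0, 0, -6], "jaw": 0.6}, {"xyz": [0, 0, 0], "twist": [0, 0, -12], "jaw": 0.6}, {"xyz": [0, 0, -0.01], "twist": [0, 0, -18], "jaw": 0.6}, {"xyz": [0, 0, -0.01], "twist": [0, 0, -18], "jaw": 0.6}, {"xyz": [0, 0, -0.01], "twist": [0, 0, -18], "jaw": 0.6}])

```text
time_s: 11.32
tool_pos: [0.5053, 0.1923, 0.4183]
tool_rot: [-179.9, -0.0, 74.7]
force: [-2.5, 3.5, 5.0]
grip_width: 0.0493
grasp_force: 39.9
```

```bash
python3 - <<'E'
from h import *
delta(.506,.1915,.472);print(env.get_obs()["wrist_torque"])
E
```

```text
q [ 21.2   8.7 -48.9  96.2   6.6  78.1 -44.1] p [0.5053 0.1923 0.4183] rot [-1.7993e+02 -4.0000e-02  7.4700e+01] F [-2.5  3.5  5. ]
cm [-0.05  0.09 -5.37]
[0.98169376 0.95457189 0.00617182]
```

>>> servo_tool(plan=[{"xyz": [0, 0, -0.01], "twist": [0, 0, -6], "jaw": 0.6}, {"xyz": [0, 0, -0.02], "twist": [0, 0, -12], "jaw": 0.6}, {"xyz": [0, 0, -0.03], "twist": [0, 0, -18], "jaw": 0.6}, {"xyz": [0, 0, -0.03], "twist": [0, 0, -18], "jaw": 0.6}])

```text
time_s: 11.65
tool_pos: [0.5051, 0.1914, 0.4168]
tool_rot: [-179.8, 0.0, 92.9]
force: [-1.9, 3.4, -3.7]
grip_width: 0.0494
grasp_force: 39.9
```

>>> servo_tool(plan=[{"xyz": [0, 0, -0.01], "twist": [0, 0, -6], "jaw": 0.6}, {"xyz": [0, 0, -0.02], "twist": [0, 0, -12], "jaw": 0.6}, {"xyz": [0, 0, -0.03], "twist": [0, 0, -18], "jaw": 0.6}, {"xyz": [0, 0, -0.03], "twist": [0, 0, -18], "jaw": 0.6}])

```text
time_s: 11.98
tool_pos: [0.5051, 0.1912, 0.417]
tool_rot: [-179.8, -0.0, 110.8]
force: [-2.5, 2.0, -6.0]
grip_width: 0.0495
grasp_force: 39.9
```

The drop was felt at about 100° of backward turning: the force went to the bare hanging weight. Lowering to confirm the 6 mm drop.

>>> servo_tool(plan=[{"xyz": [0, 0, 0.1], "twist": [0, 0, 0], "jaw": 0.6}, {"xyz": [0, 0, 0.2], "twist": [0, 0, 0], "jaw": 0.6}, {"xyz": [0, 0, 0.3], "twist": [0, 0, 0], "jaw": 0.6}, {"xyz": [0, 0, 0.3], "twist": [0, 0, 0], "jaw": 0.6}, {"xyz": [0, 0, 0.3], "twist": [0, 0, 0], "jaw": 0.6}])

```text
time_s: 12.4
tool_pos: [0.5052, 0.1915, 0.415]
tool_rot: [-179.9, -0.0, 110.8]
force: [-4.4, 2.7, -3.2]
grip_width: 0.0489
grasp_force: 39.9
```

>>> servo_tool(plan=[{"xyz": [0, 0, 0.05], "twist": [0, 0, 0], "jaw": 0.6}, {"xyz": [0, 0, 0.1], "twist": [0, 0, 0], "jaw": 0.6}, {"xyz": [0, 0, 0.1], "twist": [0, 0, 0], "jaw": 0.6}, {"xyz": [0, 0, 0.1], "twist": [0, 0, 0], "jaw": 0.6}])

```text
time_s: 12.73
tool_pos: [0.5051, 0.1916, 0.4142]
tool_rot: [-179.9, -0.0, 110.8]
force: [-4.1, 1.4, -2.1]
grip_width: 0.0493
grasp_force: 39.9
```

>>> servo_tool(plan=[{"xyz": [0.03, -0.04, 0.05], "twist": [0, 0, 0], "jaw": 0.6}, {"xyz": [0.03, -0.04, 0.1], "twist": [0, 0, 0], "jaw": 0.6}, {"xyz": [0.03, -0.04, 0.1], "twist": [0, 0, 0], "jaw": 0.6}, {"xyz": [0.03, -0.04, 0.1], "twist": [0, 0, 0], "jaw": 0.6}])

```text
time_s: 13.07
tool_pos: [0.5048, 0.1917, 0.414]
tool_rot: [-179.9, 0.0, 110.8]
force: [-4.4, 2.1, 0.7]
grip_width: 0.0493
grasp_force: 39.9
```

>>> servo_tool(plan=[{"xyz": [0, 0, 0.05], "twist": [0, 0, 0], "jaw": 0.6}, {"xyz": [0, 0, 0.05], "twist": [0, 0, 0], "jaw": 0.6}, {"xyz": [0, 0, 0.05], "twist": [0, 0, 0], "jaw": 0.6}])

```text
time_s: 13.32
tool_pos: [0.5048, 0.1918, 0.4139]
tool_rot: [-179.9, 0.0, 110.8]
force: [-6.9, 1.7, 3.7]
grip_width: 0.0491
grasp_force: 39.9
```

>>> servo_tool(plan=[{"xyz": [0.02, -0.05, 0.01], "twist": [0, 0, 6], "jaw": 0.6}, {"xyz": [0.02, -0.05, 0.02], "twist": [0, 0, 12], "jaw": 0.6}, {"xyz": [0.02, -0.05, 0.03], "twist": [0, 0, 18], "jaw": 0.6}, {"xyz": [0.02, -0.05, 0.04], "twist": [0, 0, 24], "jaw": 0.6}, {"xyz": [0.02, -0.05, 0.05], "twist": [0, 0, 30], "jaw": 0.6}, {"xyz": [0.02, -0.05, 0.06], "twist": [0, 0, 36], "jaw": 0.6}, {"xyz": [0.02, -0.05, 0.06], "twist": [0, 0, 36], "jaw": 0.6}])

```text
time_s: 13.9
tool_pos: [0.5047, 0.1922, 0.4133]
tool_rot: [180.0, -0.0, 74.7]
force: [-3.7, 3.6, 1.6]
grip_width: 0.0494
grasp_force: 39.9
```

```bash
python3 - <<'E'
from h import *
delta(.505,.1915,.472);print(env.get_obs()["wrist_torque"])
E
```

```text
q [ 21.    8.7 -48.8  96.8   6.7  77.5 -44.2] p [0.5047 0.1922 0.4133] rot [ 1.7996e+02 -5.0000e-02  7.4670e+01] F [-3.7  3.6  1.6]
cm [-0.05  0.05 -5.87]
[ 0.8750357   1.24233949 -0.03795751]
```

>>> servo_tool(plan=[{"xyz": [0.03, -0.05, 0.01], "twist": [0, 0, 6], "jaw": 0.6}, {"xyz": [0.03, -0.05, 0.02], "twist": [0, 0, 12], "jaw": 0.6}, {"xyz": [0.03, -0.05, 0.03], "twist": [0, 0, 18], "jaw": 0.6}, {"xyz": [0.03, -0.05, 0.04], "twist": [0, 0, 24], "jaw": 0.6}, {"xyz": [0.03, -0.05, 0.05], "twist": [0, 0, 30], "jaw": 0.6}, {"xyz": [0.03, -0.05, 0.06], "twist": [0, 0, 36], "jaw": 0.6}, {"xyz": [0.03, -0.05, 0.07], "twist": [0, 0, 42], "jaw": 0.6}, {"xyz": [0.03, -0.05, 0.07], "twist": [0, 0, 42], "jaw": 0.6}])

```text
time_s: 14.57
tool_pos: [0.505, 0.1923, 0.4127]
tool_rot: [179.9, -0.2, 32.9]
force: [-1.5, 2.6, 1.0]
grip_width: 0.0492
grasp_force: 39.9
```

>>> servo_tool(plan=[{"xyz": [0, 0, 0.01], "twist": [0, 0, 6], "jaw": 0.6}, {"xyz": [0, 0, 0.02], "twist": [0, 0, 12], "jaw": 0.6}, {"xyz": [0, 0, 0.03], "twist": [0, 0, 18], "jaw": 0.6}, {"xyz": [0, 0, 0.04], "twist": [0, 0, 24], "jaw": 0.6}, {"xyz": [0, 0, 0.05], "twist": [0, 0, 30], "jaw": 0.6}, {"xyz": [0, 0, 0.06], "twist": [0, 0, 36], "jaw": 0.6}, {"xyz": [0, 0, 0.07], "twist": [0, 0, 42], "jaw": 0.6}, {"xyz": [0, 0, 0.08], "twist": [0, 0, 48], "jaw": 0.6}, {"xyz": [0, 0, 0.08], "twist": [0, 0, 48], "jaw": 0.6}])

```text
time_s: 15.32
tool_pos: [0.5054, 0.1914, 0.4119]
tool_rot: [-180.0, -0.2, -15.0]
force: [0.1, 1.7, 1.0]
grip_width: 0.0494
grasp_force: 39.9
```

```bash
python3 - <<'E'
from h import *
delta(.505,.1915,.472);print(env.get_obs()["wrist_torque"])
E
```

```text
q [  14.3    7.6  -41.    97.1    5.3   77.  -132.7] p [0.5054 0.1914 0.4119] rot [-179.98   -0.23  -15.04] F [0.1 1.7 1. ]
cm [-0.01  0.   -6.01]
[ 0.45593557 -0.09098944 -0.02918552]
```

Height is now 5.9 mm below the first contact at the same yaw, so the drop is confirmed. 126° of forward turning is done. I'll release, unwind the hand and regrip.

>>> servo_tool(plan=[{"xyz": [0, 0, 0], "twist": [0, 0, 0], "jaw": 0.4}, {"xyz": [0, 0, 0], "twist": [0, 0, 0], "jaw": 0.3}, {"xyz": [0, 0, 0], "twist": [0, 0, 0], "jaw": 0.2}, {"xyz": [0, 0, 0], "twist": [0, 0, 0], "jaw": 0.2}, {"xyz": [0, 0, 0], "twist": [0, 0, 0], "jaw": 0.2}, {"xyz": [0, 0, 0], "twist": [0, 0, 0], "jaw": 0.2}])

```text
time_s: 15.82
tool_pos: [0.5043, 0.1919, 0.411]
tool_rot: [180.0, -0.0, -15.0]
force: [0.0, -0.0, -0.1]
grip_width: 0.0688
grasp_force: 0.0
```

>>> servo_tool(plan=[{"xyz": [0, 0, 0], "twist": [0, 0, -7], "jaw": 0.2}, {"xyz": [0, 0, 0], "twist": [0, 0, -14], "jaw": 0.2}, {"xyz": [0, 0, 0], "twist": [0, 0, -21], "jaw": 0.2}, {"xyz": [0, 0, 0], "twist": [0, 0, -28], "jaw": 0.2}, {"xyz": [0, 0, 0], "twist": [0, 0, -35], "jaw": 0.2}, {"xyz": [0, 0, 0], "twist": [0, 0, -42], "jaw": 0.2}, {"xyz": [0, 0, 0], "twist": [0, 0, -49], "jaw": 0.2}, {"xyz": [0, 0, 0], "twist": [0, 0, -56], "jaw": 0.2}, {"xyz": [0, 0, 0], "twist": [0, 0, -63], "jaw": 0.2}, {"xyz": [0, 0, 0], "twist": [0, 0, -70], "jaw": 0.2}])

```text
time_s: 16.65
tool_pos: [0.5043, 0.1921, 0.411]
tool_rot: [180.0, 0.0, 55.4]
force: [0.1, 0.7, -0.1]
grip_width: 0.0698
grasp_force: 0.0
```

>>> servo_tool(plan=[{"xyz": [0, 0, 0], "twist": [0, 0, -7], "jaw": 0.2}, {"xyz": [0, 0, 0], "twist": [0, 0, -14], "jaw": 0.2}, {"xyz": [0, 0, 0], "twist": [0, 0, -21], "jaw": 0.2}, {"xyz": [0, 0, 0], "twist": [0, 0, -28], "jaw": 0.2}, {"xyz": [0, 0, 0], "twist": [0, 0, -35], "jaw": 0.2}, {"xyz": [0, 0, 0], "twist": [0, 0, -42], "jaw": 0.2}, {"xyz": [0, 0, 0], "twist": [0, 0, -49], "jaw": 0.2}, {"xyz": [0, 0, 0], "twist": [0, 0, -56], "jaw": 0.2}, {"xyz": [0, 0, 0], "twist": [0, 0, -63], "jaw": 0.2}, {"xyz": [0, 0, 0], "twist": [0, 0, -70], "jaw": 0.2}])

```text
time_s: 17.48
tool_pos: [0.5043, 0.1921, 0.411]
tool_rot: [-180.0, 0.0, 125.4]
force: [-0.2, 0.1, -0.1]
grip_width: 0.07
grasp_force: 0.0
```

>>> servo_tool(plan=[{"xyz": [0, 0, 0], "twist": [0, 0, -7], "jaw": 0.2}, {"xyz": [0, 0, 0], "twist": [0, 0, -14], "jaw": 0.2}, {"xyz": [0, 0, 0], "twist": [0, 0, -21], "jaw": 0.2}, {"xyz": [0, 0, 0], "twist": [0, 0, -28], "jaw": 0.2}, {"xyz": [0, 0, 0], "twist": [0, 0, -35], "jaw": 0.2}, {"xyz": [0, 0, 0], "twist": [0, 0, -42], "jaw": 0.2}, {"xyz": [0, 0, 0], "twist": [0, 0, -49], "jaw": 0.2}, {"xyz": [0, 0, 0], "twist": [0, 0, -56], "jaw": 0.2}, {"xyz": [0, 0, 0], "twist": [0, 0, -63], "jaw": 0.2}, {"xyz": [0, 0, 0], "twist": [0, 0, -70], "jaw": 0.2}])

```text
time_s: 18.32
tool_pos: [0.5043, 0.192, 0.411]
tool_rot: [-180.0, 0.0, -164.6]
force: [-0.2, 0.8, -0.4]
grip_width: 0.0693
grasp_force: 0.0
```

```bash
python3 - <<'E'
from h import *
delta(.5052,.1914,.4115)
E
```

```text
q [ 32.7  12.2 -63.1  96.7  11.1  77.9  73.1] p [0.5043 0.192  0.411 ] rot [-179.98    0.   -164.65] F [-0.2  0.8 -0.4]
cm [-0.07 -0.08 -0.05]
```

>>> servo_tool(plan=[{"xyz": [-0.07, -0.08, 0], "twist": [0, 0, -7], "jaw": 0.2}, {"xyz": [-0.07, -0.08, 0], "twist": [0, 0, -14], "jaw": 0.2}, {"xyz": [-0.07, -0.08, 0], "twist": [0, 0, -21], "jaw": 0.2}, {"xyz": [-0.07, -0.08, 0], "twist": [0, 0, -28], "jaw": 0.2}, {"xyz": [-0.07, -0.08, 0], "twist": [0, 0, -35], "jaw": 0.2}, {"xyz": [-0.07, -0.08, 0], "twist": [0, 0, -40], "jaw": 0.2}, {"xyz": [-0.07, -0.08, 0], "twist": [0, 0, -40], "jaw": 0.2}, {"xyz": [-0.07, -0.08, 0], "twist": [0, 0, -40], "jaw": 0.2}])

```text
time_s: 18.98
tool_pos: [0.5053, 0.1914, 0.411]
tool_rot: [180.0, -0.0, -125.2]
force: [-0.4, -0.2, -0.7]
grip_width: 0.0691
grasp_force: 0.0
```

```bash
python3 - <<'E'
from h import *
delta(.5052,.1914,.4115)
E
```

```text
q [ 37.6  14.9 -70.   96.5  14.3  78.6 110.1] p [0.5053 0.1914 0.411 ] rot [ 179.99   -0.   -125.16] F [-0.4 -0.2 -0.7]
cm [-0.    0.01 -0.05]
```

>>> servo_tool(plan=[{"xyz": [0, 0, 0], "twist": [0, 0, 0], "jaw": 0.3}, {"xyz": [0, 0, 0], "twist": [0, 0, 0], "jaw": 0.4}, {"xyz": [0, 0, 0], "twist": [0, 0, 0], "jaw": 0.45}, {"xyz": [0, 0, 0], "twist": [0, 0, 0], "jaw": 0.5}, {"xyz": [0, 0, 0], "twist": [0, 0, 0], "jaw": 0.5}, {"xyz": [0, 0, 0], "twist": [0, 0, 0], "jaw": 0.5}, {"xyz": [0, 0, 0], "twist": [0, 0, 0], "jaw": 0.5}], newtons=5)

```text
time_s: 19.57
tool_pos: [0.5052, 0.1915, 0.411]
tool_rot: [-180.0, -0.0, -125.0]
force: [-0.1, 0.5, 0.2]
grip_width: 0.0499
grasp_force: 5.0
```

>>> servo_tool(plan=[{"xyz": [0, 0, 0], "twist": [0, 0, 0], "jaw": 0.6}, {"xyz": [0, 0, 0], "twist": [0, 0, 0], "jaw": 0.6}, {"xyz": [0, 0, 0.04], "twist": [0, 0, 6], "jaw": 0.6}, {"xyz": [0, 0, 0.05], "twist": [0, 0, 12], "jaw": 0.6}, {"xyz": [0, 0, 0.06], "twist": [0, 0, 18], "jaw": 0.6}, {"xyz": [0, 0, 0.07], "twist": [0, 0, 24], "jaw": 0.6}, {"xyz": [0, 0, 0.08], "twist": [0, 0, 30], "jaw": 0.6}, {"xyz": [0, 0, 0.08], "twist": [0, 0, 30], "jaw": 0.6}], newtons=40)

```text
time_s: 20.23
tool_pos: [0.5052, 0.1916, 0.4105]
tool_rot: [-180.0, 0.0, -155.2]
force: [-0.2, -0.0, 1.3]
grip_width: 0.0491
grasp_force: 40.0
```

>>> servo_tool(plan=[{"xyz": [0, 0, 0.01], "twist": [0, 0, 6], "jaw": 0.6}, {"xyz": [0, 0, 0.02], "twist": [0, 0, 12], "jaw": 0.6}, {"xyz": [0, 0, 0.03], "twist": [0, 0, 18], "jaw": 0.6}, {"xyz": [0, 0, 0.04], "twist": [0, 0, 24], "jaw": 0.6}, {"xyz": [0, 0, 0.05], "twist": [0, 0, 30], "jaw": 0.6}, {"xyz": [0, 0, 0.06], "twist": [0, 0, 36], "jaw": 0.6}, {"xyz": [0, 0, 0.06], "twist": [0, 0, 36], "jaw": 0.6}])

```text
time_s: 20.82
tool_pos: [0.5053, 0.1915, 0.4099]
tool_rot: [-180.0, 0.0, 169.0]
force: [-0.4, -1.2, 2.6]
grip_width: 0.0493
grasp_force: 40.0
```

>>> servo_tool(plan=[{"xyz": [0, 0, 0.01], "twist": [0, 0, 6], "jaw": 0.6}, {"xyz": [0, 0, 0.02], "twist": [0, 0, 12], "jaw": 0.6}, {"xyz": [0, 0, 0.03], "twist": [0, 0, 18], "jaw": 0.6}, {"xyz": [0, 0, 0.04], "twist": [0, 0, 24], "jaw": 0.6}, {"xyz": [0, 0, 0.05], "twist": [0, 0, 30], "jaw": 0.6}, {"xyz": [0, 0, 0.06], "twist": [0, 0, 36], "jaw": 0.6}, {"xyz": [0, 0, 0.07], "twist": [0, 0, 42], "jaw": 0.6}, {"xyz": [0, 0, 0.08], "twist": [0, 0, 48], "jaw": 0.6}, {"xyz": [0, 0, 0.08], "twist": [0, 0, 48], "jaw": 0.6}])

```text
time_s: 21.57
tool_pos: [0.5053, 0.1916, 0.4091]
tool_rot: [180.0, 0.0, 121.1]
force: [-0.1, 0.3, 2.8]
grip_width: 0.0497
grasp_force: 40.0
```

>>> servo_tool(plan=[{"xyz": [0, 0, 0.01], "twist": [0, 0, 6], "jaw": 0.6}, {"xyz": [0, 0, 0.02], "twist": [0, 0, 12], "jaw": 0.6}, {"xyz": [0, 0, 0.03], "twist": [0, 0, 18], "jaw": 0.6}, {"xyz": [0, 0, 0.04], "twist": [0, 0, 24], "jaw": 0.6}, {"xyz": [0, 0, 0.05], "twist": [0, 0, 30], "jaw": 0.6}, {"xyz": [0, 0, 0.06], "twist": [0, 0, 36], "jaw": 0.6}, {"xyz": [0, 0, 0.07], "twist": [0, 0, 42], "jaw": 0.6}, {"xyz": [0, 0, 0.08], "twist": [0, 0, 48], "jaw": 0.6}, {"xyz": [0, 0, 0.08], "twist": [0, 0, 48], "jaw": 0.6}])

```text
time_s: 22.32
tool_pos: [0.5049, 0.1918, 0.4083]
tool_rot: [-180.0, 0.0, 73.2]
force: [-1.3, -0.5, 4.0]
grip_width: 0.0493
grasp_force: 40.0
```

```bash
python3 - <<'E'
from h import *
delta(.5052,.1914,.4115);print(env.get_obs()["wrist_torque"])
E
```

```text
q [ 20.2   8.8 -47.8  97.2   6.7  77.  -45.6] p [0.5049 0.1918 0.4083] rot [-1.7997e+02  1.0000e-02  7.3190e+01] F [-1.3 -0.5  4. ]
cm [-0.03  0.04 -0.32]
[-0.09893398  0.36243626 -0.03721213]
```

>>> servo_tool(plan=[{"xyz": [0, 0, 0.01], "twist": [0, 0, 6], "jaw": 0.6}, {"xyz": [0, 0, 0.02], "twist": [0, 0, 12], "jaw": 0.6}, {"xyz": [0, 0, 0.03], "twist": [0, 0, 18], "jaw": 0.6}, {"xyz": [0, 0, 0.04], "twist": [0, 0, 24], "jaw": 0.6}, {"xyz": [0, 0, 0.05], "twist": [0, 0, 30], "jaw": 0.6}, {"xyz": [0, 0, 0.06], "twist": [0, 0, 36], "jaw": 0.6}, {"xyz": [0, 0, 0.07], "twist": [0, 0, 42], "jaw": 0.6}, {"xyz": [0, 0, 0.08], "twist": [0, 0, 48], "jaw": 0.6}, {"xyz": [0, 0, 0.08], "twist": [0, 0, 48], "jaw": 0.6}])

```text
time_s: 23.07
tool_pos: [0.5049, 0.192, 0.4075]
tool_rot: [-180.0, 0.0, 25.3]
force: [-2.8, 0.7, 4.7]
grip_width: 0.0495
grasp_force: 40.0
```

>>> servo_tool(plan=[{"xyz": [0, 0, 0.01], "twist": [0, 0, 6], "jaw": 0.6}, {"xyz": [0, 0, 0.02], "twist": [0, 0, 12], "jaw": 0.6}, {"xyz": [0, 0, 0.03], "twist": [0, 0, 18], "jaw": 0.6}, {"xyz": [0, 0, 0.04], "twist": [0, 0, 24], "jaw": 0.6}, {"xyz": [0, 0, 0.05], "twist": [0, 0, 30], "jaw": 0.6}, {"xyz": [0, 0, 0.06], "twist": [0, 0, 36], "jaw": 0.6}, {"xyz": [0, 0, 0.07], "twist": [0, 0, 42], "jaw": 0.6}, {"xyz": [0, 0, 0.07], "twist": [0, 0, 46], "jaw": 0.6}, {"xyz": [0, 0, 0.07], "twist": [0, 0, 46], "jaw": 0.6}, {"xyz": [0, 0, 0.07], "twist": [0, 0, 46], "jaw": 0.6}])

```text
time_s: 23.9
tool_pos: [0.5051, 0.192, 0.4067]
tool_rot: [-180.0, 0.0, -20.6]
force: [-0.8, 1.8, 4.6]
grip_width: 0.0494
grasp_force: 40.0
```

```bash
python3 - <<'E'
from h import *
delta(.5052,.1914,.4115)
s=env.read_camera("scene")["img"]
cv2.imwrite("pics/c6.png",np.hstack([cv2.resize(s[50:200,270:420,::-1],(400,400)),cv2.resize(s[170:320,120:270,::-1],(400,400))]))
E
```

```text
q [  13.1    7.7  -39.8   97.5    5.    76.6 -138.2] p [0.5051 0.192  0.4067] rot [-1.7995e+02  1.0000e-02 -2.0580e+01] F [-0.8  1.8  4.6]
cm [ 0.03  0.06 -0.48]
```

View pics/c6.png

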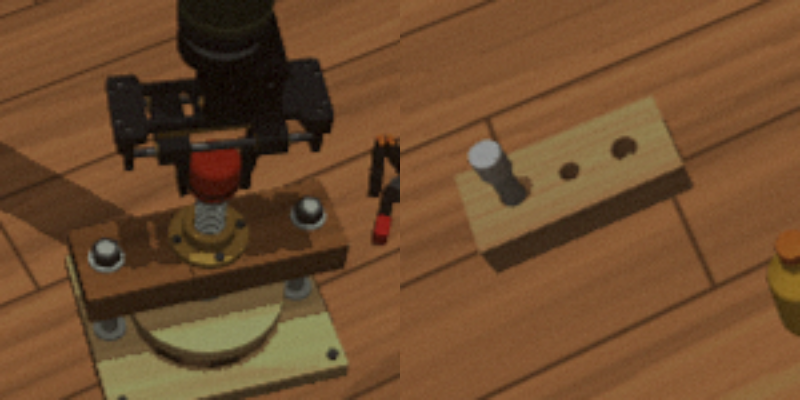

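The screw is upright in the nut with the gripper holding the knob (crop at 210,170). The knockout bar, bottle and clamp have not moved. The screw sank about 6 mm in the forward turn. Handing in.

```bash
python3 -c "
from cell import env
print(env.sign_off())"
```

```text
the job is handed in; nothing more can be done
None
```

The press screw stands upright in the brass nut: I turned it backward until the thread dropped off (about 100°), then forward about 382°, just over one turn since I had gone slightly past the drop; it was handed in at about 24 s with the knob still gripped, and no verdict came back.

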